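# Close the bauble box and lock its four clips

## Robot

A 6-joint arm with a two-finger parallel gripper is mounted at the origin on the work surface. World frame = base frame: x ahead of the robot, y to its left, z up, the work surface at z = 0. Lengths are in m, angles in rad, forces in N, time in s.
With the tool pointing down it reaches from about 0.15 to 0.775 m from the base axis. Payload 6.1 kg.
Tool frame: the origin (TCP) lies midway between the tips of the shut fingers; the grasp point (between the pads) lies 19 mm behind it (r.grasp_offset is the distance from the TCP to the grasp point, in m); z points along the fingers, y is the line along which they close (so a half turn about z gives the same grasp; the last joint's range is limited). The gripper opens to 85 mm and grips with 20 to 120 N. Pads are 22 mm wide; open, the fingers measure 114 mm over their backs; the gripper's body (76 mm by 85 mm) begins 54 mm behind the grasp point. The pads swing forward as they close: fully open they stand 13 mm farther back than shut.
Start: joints at [1.252, 0.126, -0.04, 1.405, 0, 1.571], TCP at [0.165, 0.499, 0.231] pointing down, gripper open.
Joint ranges: [-2.72, 2.72], [-0.95, 1.95], [-1.27, 1.35], [-1.78, 2.02], [-1.46, 1.47], [-3.14, 3.14]. Speed limits (rad/s): [2.39, 2.39, 3.01, 3.14, 3.14, 3.14].

## Interface

Orientations are given as a rotation vector (axis times angle).
In Python, from rig import r, vision gives the robot as it stands. The module is installed in compiled form; this text tells all that it offers.
- The arm moves only by the tool servo_tool, never from a script. Its arguments are lists of equal length, an entry for each row: "translation": the shift along the world's x, y, z in mm, a list of three; "twist": the turn about the world's z in rad. A call has exactly 8 rows; each row shifts and turns the commanded pose from where the row before left it; what a row does not reach is not made up. A row lasts 1/12 s, in which the tool goes at most 41.7 mm and 7.16 degrees, less where a joint would pass 70% of its speed; a pose out of reach is approached as far as the arm can. A call with a gripper value outside its range is refused whole. "grip" is the opening, from -1 (shut) to 1 (fully open), so that 0 is half open, set as the call begins (left out, the last holds). The fingers move at their own pace and stop on an object; "force" is the grip in N (left out, the last holds). Time passes only in rows, so rows that do not move let the fingers close, or fill a call up. It gives the time, the measured TCP pose, the force, the opening and the grip force at its end, in the units of the state.
- r.state(): the state, without advancing time (a new reading comes with each control period).
- vision.get_image(name): name is "scene" or "side" or "wrist"; returns a dict with "image" (420x560x3 uint8, red, green, blue), "vfov" (degrees; the focal length in pixels is half the picture's height over the tangent of half this angle, whatever the lens; pixels are square), "cx", "cy" (the principal point, pixels), "R" (3x3) and "t" (3): a world point X has camera coordinates R X + t; the wrist camera has in their place "T_tool_cam" (4x4, takes a point from camera to tool coordinates, whose origin is the TCP and whose axes are the flange's). Camera axes: x right, y down, z forward; pixel columns grow to the right and rows downward; lengths in m; the calibration is good to about 2 mm. A picture is of the moment at which its call begins: read the wrist's pose just before it. There is no depth.
- r.job_done(): hands the job in; it is judged then, once.
Trained networks look in a picture, given as the dict that the camera call returned (one of the last four; its "shot" number tells which), for a name from the list of things; names that differ only in an ending like _2 or _b are one class to them, and where a whole thing is asked for, a point or a joint stands for the part that bears it (a point fixed in the world has none). Each returns a list of dicts, best first, with "conf" (0 to 1); they miss things now and then, are a little off and sometimes report something else, mostly with a low value. They report only what shows in the picture. A call takes as long as a camera call. They do not tell look-alikes from the thing itself.
- vision.search_frame(thing, picture): "point" ([x, y, z] in m, in the coordinates of the camera as it stood for that picture, good to about 4 mm: the middle of the surface that is visible of it).
- vision.masks_of(thing, picture): "region" (420x560 bool, what is visible of it).
The state is a dict: "time": time; "joint_positions": joint angles; "qd": joint speeds; "joint_torque": joint torques, N m; "tool_pos": TCP position; "tool_rot": TCP orientation; "force": force on the tool from outside, world axes, zero at the start; "moment": the same for the moment, N m; "gripper_width": finger opening in m; "finger_force": force on a finger pad.
Only numpy, scipy, OpenCV 4.12 (cv2) and the standard library are available. Lean on these libraries where they do the work, as an engineer would, in place of code of your own. Each camera call takes 0.05 s, during which the arm holds its last target. There are 200 camera calls.

## Task

Take the lid out of the wooden stand, lay it flat on the cutting mat with its handle up and let go. Then take it by the handle, set it fully down on the open storage box with its clips still sticking out, and flip all four side clips fully down so that the box is locked. Leave the other things on the bench undisturbed.

Things in the scene. Friction and masses are not known exactly. Their poses are not given: they have to be found in the camera images.
- lid: White snap-lock lid, 0.15 to 0.22 kg, plate 160 (x) x 114 (y) x 6 mm, a grey clip at each of four places along the long edges. Origin: centre of the plate's underside; z out of the top. At the start it stands on a short edge in the stand: x axis up, z (handle side) away from the robot, leaning a few degrees at most. It may go on the box either way round (half turn about z).
- handle (a point): Middle of the lid's arch handle, a bar along the lid's x: 72 long, 16 wide (y), 12 high, its middle 30 mm above the lid's origin and 24 above the plate's top; it stands on two feet 12 x 16 mm at x = +-30. Axes as the lid.
- edge (a point): Middle of the lid's upper short edge at the start (lid x = +80, mid-thickness), 167 mm above the bench. Here the 6 mm plate alone can be pinched, from above, down to 45 mm below the edge. Axes as the lid.
- rib (a point): Centre of the underside of the lid's locating rib, 6 mm below the lid's origin. The rib is 139 (x) x 92 (y) mm outside, 3 mm thick, and drops inside the box with 2 to 2.5 mm of play each way; its two end walls are open for |y| < 25 mm. Axes as the lid.
- box: Open grey plastic storage box with baubles inside, fixed to the bench; outside 152 (x) x 104 (y) x 80 mm high, walls 4 mm; on its two long sides (+-y) a ledge 4 mm proud, 10 to 20 mm below the rim, behind the closed clips. Origin at the centre of its underside, z up, x along its length.
- rim (a point): Centre of the box's mouth, level with the rim, 80 mm above the bench, axes as the box. The seated lid's origin comes here, its x axis along the box's x axis (either way).
- rack: Low pale wooden stand, fixed, 60 x 110 mm, 36 mm high, with a groove 14 mm wide along its y axis, open upwards, floor 6 mm above the bench; the lid stands in it. Origin at the centre of its underside, z up, x away from the robot.
- mat: Dark green cutting mat, fixed, 240 (x) x 300 (y) x 3 mm, clear of other things. Origin at the centre of its underside, z up. The lid lying on it has its origin 9 mm above the bench.
- clip1 (a joint): Hinge angle (rad) of the clip at lid x = +40, y = +60 mm; axis along lid x at |y| = 60, z = 3. 0: flipped fully down along the box's side (outer face at lid |y| = 62, end at lid z = -29); 1.57: sticking straight out, level; limit 2.0, above level. Clip 28 wide (x), 32 long, 4 thick. Friction hinge, no spring: about 1 N at its end moves it, and it stays where left.
- clip2 (a joint): Hinge angle (rad) of the clip at lid x = -40, y = +60 mm; axis along lid x at |y| = 60, z = 3. 0: flipped fully down along the box's side (outer face at lid |y| = 62, end at lid z = -29); 1.57: sticking straight out, level; limit 2.0, above level. Clip 28 wide (x), 32 long, 4 thick. Friction hinge, no spring: about 1 N at its end moves it, and it stays where left.
- clip3 (a joint): Hinge angle (rad) of the clip at lid x = -40, y = -60 mm; axis along lid x at |y| = 60, z = 3. 0: flipped fully down along the box's side (outer face at lid |y| = 62, end at lid z = -29); 1.57: sticking straight out, level; limit 2.0, above level. Clip 28 wide (x), 32 long, 4 thick. Friction hinge, no spring: about 1 N at its end moves it, and it stays where left.
- clip4 (a joint): Hinge angle (rad) of the clip at lid x = +40, y = -60 mm; axis along lid x at |y| = 60, z = 3. 0: flipped fully down along the box's side (outer face at lid |y| = 62, end at lid z = -29); 1.57: sticking straight out, level; limit 2.0, above level. Clip 28 wide (x), 32 long, 4 thick. Friction hinge, no spring: about 1 N at its end moves it, and it stays where left.
- glue_gun: Bystander: yellow glue gun lying on its side at the back of the bench, about 210 x 130 x 30 mm.
- paper_cup: Bystander: paper cup, 80 mm across, 100 mm high, back right.
- drink: Bystander: amber drink bottle, 64 mm across, 190 mm high, back left.
- tape_roll: Bystander: roll of brown tape lying flat, 90 mm across, 24 mm high.
- paint_brush: Bystander: flat paint brush lying on the bench at the back right, under 30 mm high.
- offcut: Bystander: wood offcut 70 x 45 x 18 mm, on the robot's side of the mat.
- bead_pot: Bystander: small white bowl, 64 mm across, 45 mm high, on the robot's side of the mat.
There are look-alikes about, which are no part of the job. What is shaped like the lid but green or pink is not meant.

How it is judged:
By the outcome, as a careful person would: the job done as asked, in the order asked, and still so for the second after the job is handed in, with the robot touching nothing.
It also fails if it takes over 72 s, if anything falls off the work surface, if the arm or the gripper's body presses on something with over 40 N, if the wrist force passes 120 N, or if a joint passes its speed limit or range.

## Working session

There is one attempt and no reset: what is moved stays moved. The work goes in short steps, Python scripts to look and compute and a tool call to move; the robot and the scene stay as the last step left them, time stands still between calls to the robot, and variables do not carry over. Pictures are saved under pics/ and viewed, at most 10 in all, crops included, and the job is handed in when it is done.

Besides the shell and the picture viewer there is one more tool, called after "Request:" as name(argument=value, ...), one argument or row to a line, values as JSON. servo_tool: Moves the arm, as the interface text tells. Its arguments: {"type":"object","properties":{"translation":{"type":"array"},"twist":{"type":"array"},"grip":{"type":"number"},"force":{"type":"number"}},"required":["translation","twist"]}

```bash
mkdir -p pics; cat > h.py <<'E'
import numpy as np, cv2
from rig import r, vision
from scipy.spatial.transform import Rotation as Rot
def shot(n):
    s=r.state(); p=vision.get_image(n)
    if 'R' in p: M=np.eye(4); M[:3,:3]=p['R']; M[:3,3]=p['t']; W=np.linalg.inv(M)
    else:
        T=np.eye(4); T[:3,:3]=Rot.from_rotvec(s['tool_rot']).as_matrix(); T[:3,3]=s['tool_pos']; W=T@np.array(p['T_tool_cam'])
    p['W']=W; p['f']=p['image'].shape[0]/2/np.tan(np.radians(p['vfov'])/2); return p
def save(p,n): cv2.imwrite('pics/'+n,p['image'][:,:,::-1])
def w(p,c): return p['W'][:3,:3]@np.array(c)+p['W'][:3,3]
def px(p,X):
    c=np.linalg.inv(p['W'])@np.append(X,1); return p['f']*c[0]/c[2]+p['cx'],p['f']*c[1]/c[2]+p['cy']
def onz(p,u,v,z):
    d=p['W'][:3,:3]@np.array([(u-p['cx'])/p['f'],(v-p['cy'])/p['f'],1]);o=p['W'][:3,3]; return o+d*(z-o[2])/d[2]
def find(p,t):
    for d in vision.search_frame(t,p)[:4]:
        X=w(p,d['point']); print(t,round(d['conf'],2),X.round(3),np.round(px(p,X)))
E
python3 - <<'E'
from h import *
s=r.state(); print(s['tool_pos'],s['tool_rot'],s['gripper_width'],r.grasp_offset)
for n in('scene','side'):
    p=shot(n); save(p,n+'0.png'); print(n,p['W'].round(3))
    for t in('lid','handle','edge','box','rack','mat','clip1','tape_roll','offcut','bead_pot'): find(p,t)
E
```

```text
[0.16440008 0.49813736 0.23051417] [-4.98575505e-01 -3.10149260e+00  2.54035455e-03] 0.08528477108361605 0.0187
scene [[ 0.763  0.515 -0.391  1.062]
 [ 0.647 -0.593  0.479 -0.652]
 [ 0.015 -0.618 -0.786  1.098]
 [ 0.     0.     0.     1.   ]]
lid 0.97 [ 0.363 -0.259  0.11 ] [183. 217.]
lid 0.68 [ 0.516 -0.241  0.113] [224. 240.]
lid 0.6 [ 0.357 -0.407  0.1  ] [142. 250.]
lid 0.55 [ 0.597 -0.436  0.103] [192. 308.]
handle 0.94 [ 0.6   -0.438  0.103] [193. 309.]
handle 0.92 [ 0.511 -0.247  0.114] [221. 241.]
handle 0.89 [ 0.364 -0.257  0.112] [184. 216.]
handle 0.7 [ 0.357 -0.404  0.1  ] [143. 249.]
edge 0.69 [ 0.357 -0.254  0.107] [183. 215.]
edge 0.63 [ 0.595 -0.44   0.109] [190. 308.]
edge 0.59 [ 0.512 -0.247  0.116] [221. 240.]
edge 0.57 [ 0.353 -0.405  0.092] [143. 250.]
box 0.78 [0.475 0.248 0.042] [317. 159.]
box 0.51 [0.374 0.08  0.02 ] [264. 175.]
rack 0.61 [ 0.525 -0.264  0.022] [224. 264.]
mat 0.77 [ 0.57  -0.013  0.005] [290. 224.]
clip1 0.64 [ 0.508 -0.308  0.127] [204. 251.]
clip1 0.62 [ 0.5   -0.307  0.048] [206. 265.]
clip1 0.56 [ 0.321 -0.454  0.045] [126. 263.]
clip1 
[... 743 characters left out ...]
 0.095] [279. 130.]
edge 0.8 [ 0.357 -0.393  0.11 ] [348. 136.]
edge 0.62 [ 0.514 -0.235  0.105] [299. 167.]
box 0.86 [0.467 0.233 0.041] [312. 319.]
rack 0.76 [ 0.495 -0.224  0.017] [304. 190.]
mat 0.57 [0.56  0.015 0.   ] [279. 253.]
clip1 0.62 [ 0.544 -0.465  0.119] [293. 117.]
clip1 0.61 [ 0.613 -0.37   0.118] [271. 134.]
clip1 0.56 [ 0.55  -0.466  0.038] [291. 136.]
clip1 0.55 [ 0.416 -0.382  0.038] [328. 153.]
tape_roll 0.67 [0.468 0.233 0.038] [311. 319.]
tape_roll 0.57 [0.709 0.346 0.026] [206. 361.]
offcut 0.78 [0.372 0.082 0.016] [346. 273.]
offcut 0.32 [ 0.725 -0.209  0.018] [233. 189.]
bead_pot 0.8 [ 0.372 -0.105  0.025] [344. 219.]
bead_pot 0.2 [ 0.492 -0.225  0.018] [305. 189.]
```

View pics/scene0.png

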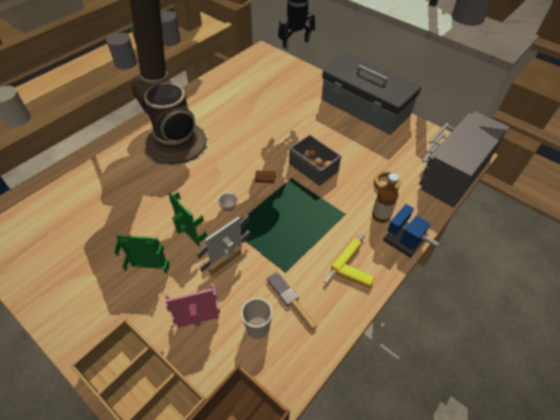

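View pics/side0.png

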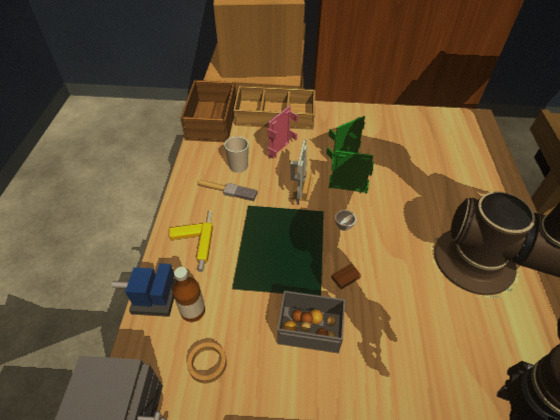

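Candidates: white (scene 222,241 / side 300,167), green (183,217) and (142,250), pink (193,309). The white one in the pale stand next to the mat fits; I'll confirm it with an enlarged crop, with the box alongside.

```bash
python3 - <<'E'
from h import *
a=shot('scene')['image'];b=shot('side')['image']
def c(i,u,v): return cv2.resize(i[v:v+60,u:u+80],(400,300),interpolation=cv2.INTER_CUBIC)
def c2(i,u,v,):
    return cv2.resize(i[v:v+75,u:u+100],(400,300),interpolation=cv2.INTER_CUBIC)
m=np.vstack([np.hstack([c2(a,175,205),c2(b,250,135)]),np.hstack([c(a,277,128),c2(b,262,284)])])
for k in range(0,800,50): cv2.line(m,(k,0),(k,5),(255,0,0)); 
cv2.imwrite('pics/crop1.png',m[:,:,::-1])
E
```

```text
(no output)
```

View pics/crop1.png

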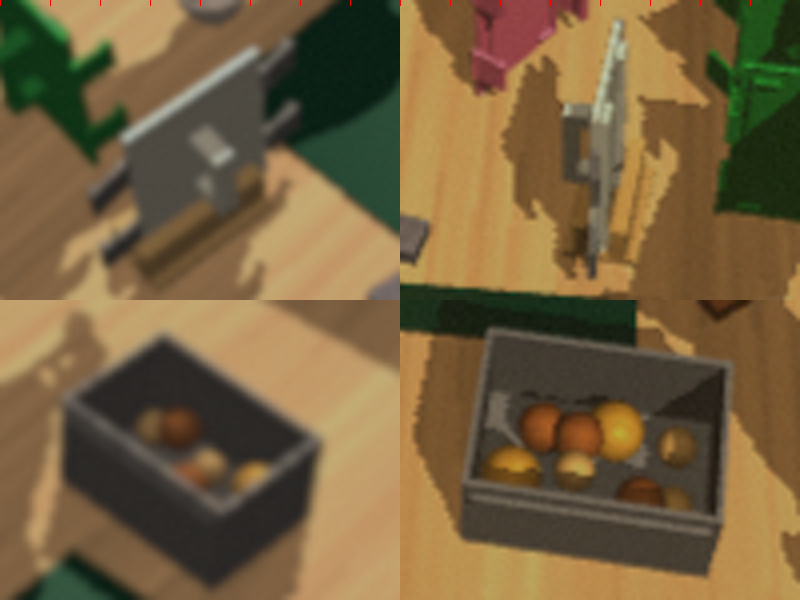

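The white lid with four grey clips in the pale stand is the one (top-edge corners at scene (205,239)–(239,217)); its handle faces away from the robot. The box's rim corners can be read in both views.

```bash
python3 - <<'E'
from h import *
a=shot('scene');b=shot('side')
def go(p,L,z):
    X=np.array([onz(p,u,v,z) for u,v in L]); print(X[:,:2].round(4).tolist(), X.mean(0).round(4)); return X
X=go(a,[(205.5,239.2),(239.5,217.5)],.167);d=X[1]-X[0];print(np.linalg.norm(d),np.degrees(np.arctan2(d[1],d[0])))
X=go(b,[(300.7,163),(304.5,140.5)],.167);d=X[1]-X[0];print(np.linalg.norm(d),np.degrees(np.arctan2(d[1],d[0])))
for p,L in((a,[(277+x/5,128+y/5) for x,y in((65,100),(163,35),(320,140),(221,215))]),(b,[(262+x/4,284+y/4) for x,y in((88,29),(332,63),(318,218),(65,185))])):
    X=go(p,L,.08)
    r_=cv2.minAreaRect(X[:,:2].astype(np.float32)); print(r_)
    m=vision.masks_of('mat',p)[0]['region']; v,u=np.nonzero(m)
    pts=np.array([onz(p,x,y,.003)[:2] for x,y in zip(u,v)],np.float32); print('mat',cv2.minAreaRect(pts))
E
```

```text
[[0.5056, -0.2935], [0.5234, -0.182]] [ 0.5145 -0.2377  0.167 ]
0.1129012188723645 80.93917527983734
[[0.5123, -0.1878], [0.5036, -0.289]] [ 0.5079 -0.2384  0.167 ]
0.10157353713667255 -94.8923961514907
[[0.3941, 0.1964], [0.4041, 0.2944], [0.5513, 0.2813], [0.5428, 0.1799]] [0.4731 0.238  0.08  ]
((0.47280412912368774, 0.237206369638443), (0.10177558660507202, 0.14953190088272095), 84.9438247680664)
mat ((0.5569450855255127, -0.00399625301361084), (0.30418676137924194, 0.2456245869398117), 88.17982482910156)
[[0.5384, 0.184], [0.3883, 0.1976], [0.4003, 0.2968], [0.546, 0.2861]] [0.4683 0.2411 0.08  ]
((0.4679589867591858, 0.24180001020431519), (0.10236848890781403, 0.15070927143096924), 84.84135437011719)
mat ((0.557258665561676, -0.004108607769012451), (0.3067924380302429, 0.24025045335292816), 88.0976791381836)
```

Request:
servo_tool(
  translation=[
    [14, -30, 2],
    [14, -30, 2],
    [14, -30, 2],
    [14, -30, 2],
    [14, -30, 2],
    [14, -30, 2],
    [14, -30, 2],
    [14, -30, 2],
  ],
  twist=[-0.058, -0.058, -0.058, -0.058, -0.058, -0.058, -0.058, -0.058],
)

```text
time: 2.07
tool_pos: [0.2768, 0.2571, 0.2476]
tool_rot: [1.202, 2.902, 0.001]
force: [1.6, -0.1, -0.1]
gripper_width: 0.0855
finger_force: 0.0
```

Request:
servo_tool(
  translation=[
    [14, -30, 2],
    [14, -30, 2],
    [14, -30, 2],
    [14, -30, 2],
    [14, -30, 2],
    [14, -30, 2],
    [14, -30, 2],
    [14, -30, 2],
  ],
  twist=[-0.058, -0.058, -0.058, -0.058, -0.058, -0.058, -0.058, -0.058],
  grip=0.1,
)

```text
time: 2.73
tool_pos: [0.3889, 0.0168, 0.2637]
tool_rot: [1.838, 2.547, 0.001]
force: [0.8, 0.7, 0.7]
gripper_width: 0.0472
finger_force: 0.0
```

Request:
servo_tool(
  translation=[
    [15.2, -31.9, 0],
    [15.2, -31.9, 0],
    [15.2, -31.9, 0],
    [15.2, -31.9, 0],
    [15.2, -31.9, 0],
    [15.2, -31.9, 0],
    [15.2, -31.9, 0],
    [15.2, -31.9, 0],
  ],
  twist=[-0.056, -0.056, -0.056, -0.056, -0.056, -0.056, -0.056, -0.056],
)

```text
time: 3.4
tool_pos: [0.5106, -0.2385, 0.2633]
tool_rot: [2.358, 2.076, 0.0]
force: [-0.0, 0.9, -0.0]
gripper_width: 0.0468
finger_force: 0.0
```

```bash
python3 - <<'E'
from h import *
p=shot('wrist'); save(p,'w1.png'); print(r.state()['tool_pos'],p['W'].round(3))
find(p,'edge'); find(p,'lid')
m=vision.masks_of('lid',p); print([(round(d['conf'],2),d['region'].sum()) for d in m])
E
```

```text
[ 0.51280442 -0.24326182  0.2613945 ] [[ 0.992 -0.121 -0.035  0.519]
 [-0.126 -0.953 -0.274 -0.169]
 [-0.     0.276 -0.961  0.406]
 [ 0.     0.     0.     1.   ]]
edge 0.96 [ 0.351 -0.251  0.114] [ 85. 233.]
edge 0.88 [ 0.508 -0.237  0.139] [273. 200.]
edge 0.66 [ 0.373 -0.397  0.142] [140. 402.]
edge 0.62 [ 0.601 -0.418  0.046] [380. 328.]
lid 0.95 [ 0.369 -0.394  0.146] [132. 402.]
lid 0.8 [ 0.514 -0.241  0.14 ] [282. 206.]
lid 0.8 [ 0.35  -0.251  0.117] [ 83. 235.]
lid 0.73 [ 0.6   -0.415  0.045] [379. 326.]
[(0.84, np.int64(580)), (0.72, np.int64(1489)), (0.69, np.int64(4693))]
```

View pics/w1.png

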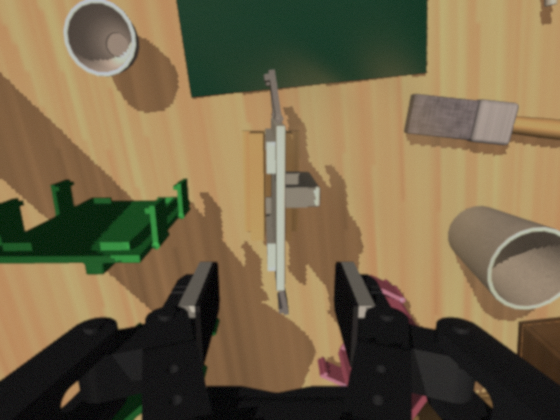

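The wrist view shows the white top edge running straight from (280,125) to (281,292), nearly parallel to the image column, so the yaw is right.

```bash
python3 - <<'E'
from h import *
s=r.state(); p=shot('wrist'); print(s['tool_pos'])
a=onz(p,280,125,.167);b=onz(p,281.5,291,.167);d=a-b;m=(a+b)/2
print(a,b,np.linalg.norm(d),np.degrees(np.arctan2(d[1],d[0])),m,'move mm',1000*(m-s['tool_pos']))
T=Rot.from_rotvec(s['tool_rot']).as_matrix(); print('toolY az',np.degrees(np.arctan2(T[1,1],T[0,1])))
E
```

```text
[ 0.51006536 -0.2372928   0.26245504]
[ 0.51880234 -0.18114262  0.167     ] [ 0.50608463 -0.29364185  0.167     ] 0.11321580418702651 83.55026167940562 [ 0.51244349 -0.23739223  0.167     ] move mm [  2.37812429  -0.09943609 -95.45503621]
toolY az -7.165780251431189
```

Request:
servo_tool(
  translation=[
    [1, 0, -20],
    [1, 0, -20],
    [0, 0, -20],
    [0, 0, -20],
    [0, 0, -20],
    [0, 0, -15],
    [0, 0, -10],
    [0, 0, -5],
  ],
  twist=[0.01, 0, 0, 0, 0, 0, 0, 0],
)

```text
time: 4.32
tool_pos: [0.5113, -0.2353, 0.1325]
tool_rot: [-2.342, -2.092, 0.001]
force: [0.3, -0.7, -0.6]
gripper_width: 0.047
finger_force: 0.0
```

Request:
servo_tool(
  translation=[
    [0, 0, 0],
    [0, 0, 0],
    [0, 0, 0],
    [0, 0, 0],
    [0, 0, 0],
    [0, 0, 0],
    [0, 0, 0],
    [0, 0, 0],
  ],
  twist=[0, 0, 0, 0, 0, 0, 0, 0],
  grip=-1,
  force=50,
)

```text
time: 4.98
tool_pos: [0.511, -0.2367, 0.1347]
tool_rot: [-2.345, -2.09, 0.002]
force: [-5.3, 0.8, 6.8]
gripper_width: 0.0052
finger_force: 48.9
```

Request:
servo_tool(
  translation=[
    [0, 0, 6],
    [0, 0, 10],
    [0, 0, 10],
    [0, 0, 10],
    [0, 0, 10],
    [0, 0, 10],
    [0, 0, 10],
    [0, 0, 10],
  ],
  twist=[0, 0, 0, 0, 0, 0, 0, 0],
)

```text
time: 5.65
tool_pos: [0.5127, -0.2368, 0.2109]
tool_rot: [2.343, 2.091, 0.001]
force: [0.5, -0.3, -1.8]
gripper_width: 0.0052
finger_force: 49.0
```

Request:
servo_tool(
  translation=[
    [8, 14, 0],
    [16, 28, 0],
    [18, 32, 0],
    [18, 32, 0],
    [18, 32, 0],
    [18, 32, 0],
    [18, 32, 0],
    [13, 22, 0],
  ],
  twist=[0, 0, 0, 0, 0, 0, 0, 0],
)

```text
time: 6.32
tool_pos: [0.6406, -0.0096, 0.2098]
tool_rot: [2.342, 2.094, 0.002]
force: [0.7, -0.0, -0.7]
gripper_width: 0.0051
finger_force: 49.0
```

Request:
servo_tool(
  translation=[
    [0, 0, 0],
    [0, 0, -10],
    [0, 0, -15],
    [0, 0, -15],
    [0, 0, -15],
    [0, 0, -10],
    [0, 0, -6],
    [0, 0, -4],
  ],
  twist=[0, 0, 0, 0, 0, 0, 0, 0],
)

```text
time: 6.98
tool_pos: [0.6385, -0.0135, 0.1335]
tool_rot: [-2.345, -2.09, 0.001]
force: [0.8, 0.4, -1.7]
gripper_width: 0.0053
finger_force: 49.2
```

```bash
python3 - <<'E'
from h import *
s=r.state(); p=shot('side'); q=shot('wrist')
a=p['image'][100:310,210:350]
m=np.hstack([cv2.resize(a,(400,600),interpolation=cv2.INTER_CUBIC),np.vstack([cv2.resize(q['image'],(400,300)),np.zeros((300,400,3),np.uint8)])])
cv2.imwrite('pics/m1.png',m[:,:,::-1]); print(s['tool_pos'],s['force'])
E
```

```text
[ 0.63854252 -0.01346308  0.13349171] [ 0.78943226  0.39538391 -1.65666438]
```

View pics/m1.png

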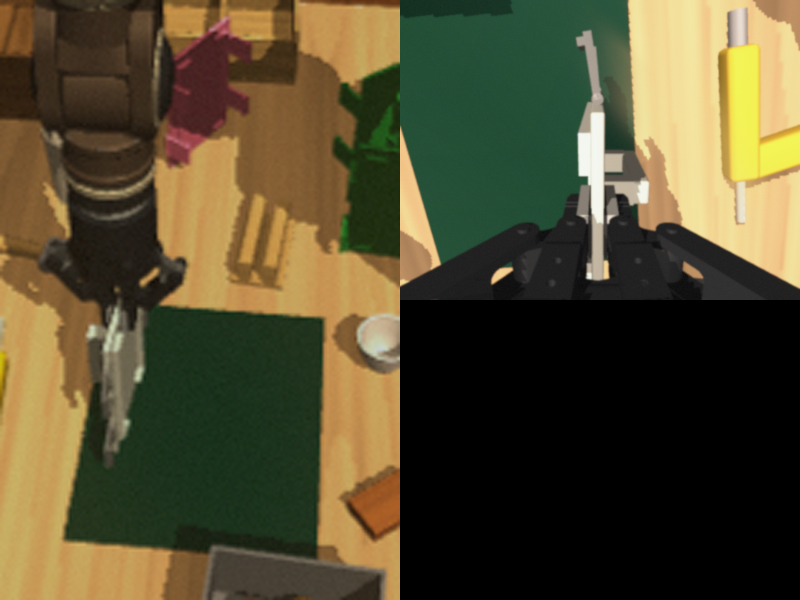

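Request:
servo_tool(
  translation=[
    [0, 0, -1],
    [0, 0, -1],
    [0, 0, -1],
    [0, 0, -1],
    [0, 0, -0.5],
    [0, 0, 0],
    [0, 0, 0],
    [0, 0, 0],
  ],
  twist=[0, 0, 0, 0, 0, 0, 0, 0],
)

```text
time: 7.75
tool_pos: [0.6398, -0.0125, 0.1316]
tool_rot: [2.343, 2.09, 0.003]
force: [-1.1, 0.4, 5.6]
gripper_width: 0.0052
finger_force: 50.3
```

Request:
servo_tool(
  translation=[
    [0, 0, 0],
    [-3, 0, 0],
    [-4, 0, 0],
    [-4, 0, 0],
    [-4, 0, 0],
    [-4, 0, 0],
    [-4, 0, 0],
    [-3, 0, 0],
  ],
  twist=[0, 0, 0, 0, 0, 0, 0, 0],
  grip=-0.2,
)

```text
time: 8.42
tool_pos: [0.6125, -0.0127, 0.1298]
tool_rot: [-2.344, -2.091, 0.0]
force: [0.5, 0.6, 0.1]
gripper_width: 0.0343
finger_force: 0.0
```

```bash
python3 - <<'E'
from h import *
s=r.state(); p=shot('side'); q=shot('wrist')
a=p['image'][100:310,210:350]
m=np.hstack([cv2.resize(a,(400,600),interpolation=cv2.INTER_CUBIC),np.vstack([cv2.resize(q['image'],(400,300)),np.zeros((300,400,3),np.uint8)])])
cv2.imwrite('pics/m2.png',m[:,:,::-1]); print(s['tool_pos'],s['force'])
E
```

```text
[ 0.61252936 -0.01267421  0.12982674] [0.54834023 0.62038466 0.11695872]
```

View pics/m2.png

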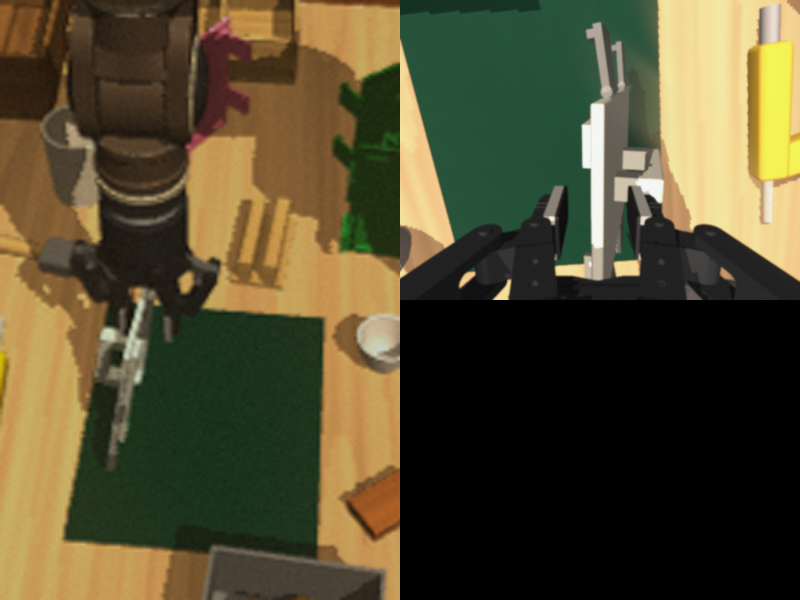

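Request:
servo_tool(
  translation=[
    [-7, 1, 3],
    [-7, 1, 2],
    [-6, 1, -2],
    [-6, 1, -2],
    [-6, 1, -3],
    [-6, 1, -3],
    [-6, 0, -4],
    [-6, 0, -5],
  ],
  twist=[0, 0, 0, 0, 0, 0, 0, 0],
)

```text
time: 9.18
tool_pos: [0.5624, -0.0065, 0.1154]
tool_rot: [-2.344, -2.091, -0.0]
force: [-0.0, -0.4, 0.1]
gripper_width: 0.0343
finger_force: 0.4
```

Request:
servo_tool(
  translation=[
    [-7, 1, -5],
    [-7, 1, -6],
    [-7, 1, -6],
    [-5, 1, -6],
    [-5, 1, -6],
    [-5, 1, -6],
    [-5, 0, -6],
    [-6, 0, -6],
  ],
  twist=[0, 0, 0, 0, 0, 0, 0, 0],
)

```text
time: 9.85
tool_pos: [0.5158, -0.0006, 0.0681]
tool_rot: [2.344, 2.091, 0.0]
force: [0.2, 0.2, -0.9]
gripper_width: 0.0344
finger_force: 0.3
```

```bash
python3 - <<'E'
from h import *
s=r.state(); p=shot('side'); q=shot('scene')
a=p['image'][100:310,210:350]
m=np.hstack([cv2.resize(a,(400,600),interpolation=cv2.INTER_CUBIC),cv2.resize(q['image'][170:290,230:310],(400,600))])
cv2.imwrite('pics/m3.png',m[:,:,::-1]); print(s['tool_pos'],s['force'])
E
```

```text
[ 0.51582119 -0.00059688  0.06811882] [ 0.21990153  0.17538598 -0.88010809]
```

View pics/m3.png

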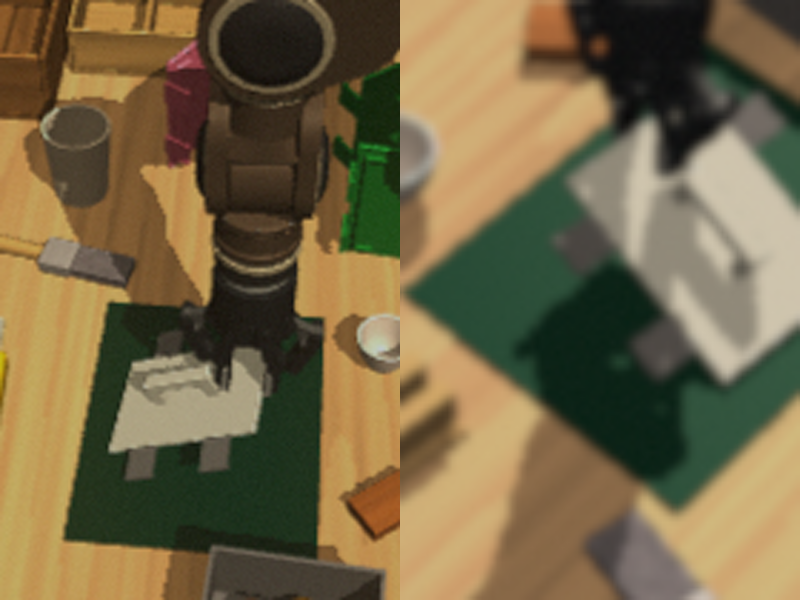

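The lid is tipped towards the robot, handle up, its edge resting in the gripper at about 30°. I'll lower it further and let it go.

Request:
servo_tool(
  translation=[
    [-3, 0, -5],
    [-3, 0, -5],
    [-3, 0, -5],
    [-2, 0, -5],
    [-2, 0, -4],
    [-1, 0, -3],
    [0, 0, 0],
    [0, 0, 0],
  ],
  twist=[0, 0, 0, 0, 0, 0, 0, 0],
)

```text
time: 10.62
tool_pos: [0.5021, -0.0007, 0.0417]
tool_rot: [-2.344, -2.091, 0.0]
force: [-0.4, -0.8, 0.2]
gripper_width: 0.0339
finger_force: 0.0
```

Request:
servo_tool(
  translation=[
    [0, 0, 5],
    [0, 0, 10],
    [0, 0, 15],
    [0, 0, 20],
    [0, 0, 25],
    [0, 0, 25],
    [0, 0, 25],
    [0, 0, 15],
  ],
  twist=[0, 0, 0, 0, 0, 0, 0, 0],
)

```text
time: 11.28
tool_pos: [0.5032, -0.0007, 0.186]
tool_rot: [2.342, 2.089, 0.005]
force: [-0.1, -1.0, -0.2]
gripper_width: 0.0341
finger_force: 0.0
```

```bash
python3 - <<'E'
from h import *
s=r.state(); print(s['tool_pos'],s['force'])
for n in('side','scene','wrist'):
    p=shot(n); find(p,'handle'); 
    for d in vision.search_frame('lid',p)[:3]: print('lid',d['conf'],w(p,d['point']).round(3))
p=shot('wrist'); save(p,'m4.png')
E
```

```text
[ 0.50319788 -0.00067239  0.18602244] [-0.13578474 -0.95803421 -0.20709877]
handle 0.95 [ 0.595 -0.416  0.076] [277. 136.]
handle 0.9 [ 0.35  -0.248  0.088] [352. 171.]
handle 0.82 [ 0.356 -0.392  0.111] [349. 136.]
handle 0.79 [0.568 0.005 0.011] [277. 248.]
lid 0.9 [0.569 0.003 0.013]
lid 0.82 [ 0.356 -0.394  0.109]
lid 0.65 [ 0.597 -0.415  0.082]
handle 0.94 [ 0.572 -0.012  0.015] [290. 222.]
handle 0.94 [ 0.357 -0.405  0.101] [142. 249.]
handle 0.89 [ 0.602 -0.437  0.104] [193. 309.]
handle 0.81 [ 0.365 -0.257  0.114] [184. 216.]
lid 0.85 [ 0.365 -0.257  0.108]
lid 0.71 [ 0.598 -0.438  0.1  ]
lid 0.6 [ 0.354 -0.408  0.099]
handle 0.91 [0.567 0.003 0.013] [354. 176.]
lid 0.62 [ 0.567 -0.005  0.017]
lid 0.58 [ 0.597 -0.083  0.013]
```

View pics/m4.png

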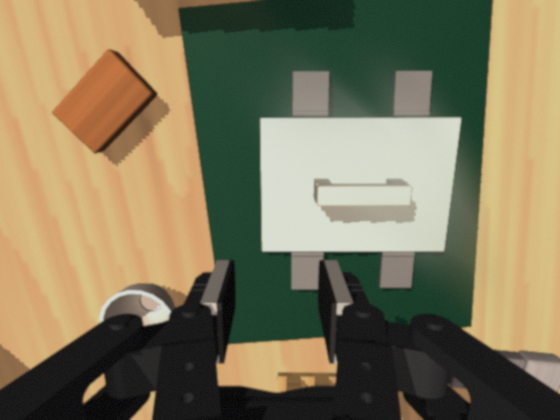

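The lid lies flat with the handle up and the clips out: plate corners (260,118), (461,118), (445,252), (262,252); the handle's bar spans columns 318–411, rows 185–205.

```bash
python3 - <<'E'
from h import *
s=r.state(); p=shot('wrist'); print(s['tool_pos'])
X=np.array([onz(p,u,v,.015)[:2] for u,v in((260,118),(461,118),(445,252),(262,252))],np.float32)
print(X.round(4).tolist(),cv2.minAreaRect(X))
H=np.array([onz(p,u,v,.045)[:2] for u,v in((317.5,185),(411.5,185),(411.5,205),(317.5,205))],np.float32);print(H.round(4).tolist(),cv2.minAreaRect(H))
d=X[1]+X[2]-X[0]-X[3]; print(np.degrees(np.arctan2(d[1],d[0])), s['tool_rot'])
E
```

```text
[ 0.50164266 -0.0006627   0.18087234]
[[0.49459999799728394, 0.058800000697374344], [0.652999997138977, 0.040800001472234726], [0.6414999961853027, -0.07270000129938126], [0.4821000099182129, -0.05469999834895134]] ((0.5680598020553589, -0.006955884397029877), (0.1142473965883255, 0.16073724627494812), 83.55635833740234)
[[0.5328999757766724, 0.006300000008195639], [0.6032000184059143, -0.0017000000225380063], [0.6029000282287598, -0.01730000041425228], [0.5315999984741211, -0.009200000204145908]] ((0.5679279565811157, -0.005514331161975861), (0.015582343563437462, 0.07220674306154251), 83.53636932373047)
-6.47028 [-2.34352125e+00 -2.09050029e+00  2.03942458e-03]
```

```bash
python3 -c "
from h import *
print(np.degrees(r.state()['joint_positions']).round(1))"
```

```text
[ -0.1   5.  -11.   74.    0.   96.5]
```

Request:
servo_tool(
  translation=[
    [6, -1, 0],
    [9, -1, 0],
    [9, -1, 0],
    [9, -1, 0],
    [9, -1, 0],
    [9, -1, 0],
    [9, 0, 0],
    [6, 0, 0],
  ],
  twist=[0.12, 0.12, 0.12, 0.12, 0.12, 0.12, 0.12, 0.12],
  grip=0.1,
  force=60,
)

```text
time: 12.5
tool_pos: [0.5687, -0.0067, 0.1812]
tool_rot: [-1.105, -2.94, 0.0]
force: [-0.1, -0.2, 0.9]
gripper_width: 0.0469
finger_force: 0.0
```

Request:
servo_tool(
  translation=[
    [0, 0, -15],
    [0, 0, -15],
    [0, 0, -15],
    [0, 0, -15],
    [0, 0, -15],
    [0, 0, -15],
    [0, 0, -5],
    [0, 0, 0],
  ],
  twist=[0.12, 0.12, 0.12, 0.12, 0.12, 0.011, 0, 0],
)

```text
time: 13.17
tool_pos: [0.5669, -0.0066, 0.085]
tool_rot: [-0.18, -3.133, 0.0]
force: [-1.3, 0.6, -0.3]
gripper_width: 0.0472
finger_force: 0.0
```

```bash
python3 - <<'E'
from h import *
s=r.state();print(s['tool_pos'],np.degrees(2*np.arctan2(s['tool_rot'][1],s['tool_rot'][0]))-90)
E
```

```text
[ 0.56691435 -0.00664661  0.08504108] -276.5649584710005
```

Request:
servo_tool(
  translation=[
    [0, 0, -12],
    [0, 0, -12],
    [0, 0, -12],
    [0, 0, -12],
    [0, 0, -8],
    [1, 0, -5],
    [0, 0, -2],
    [0, 0, 0],
  ],
  twist=[0, 0, 0, 0, 0, 0, 0, 0],
)

```text
time: 13.83
tool_pos: [0.5693, -0.0067, 0.0239]
tool_rot: [0.179, 3.136, 0.0]
force: [-0.0, 0.2, -0.1]
gripper_width: 0.0472
finger_force: 0.0
```

Request:
servo_tool(
  translation=[
    [0, 0, 0],
    [0, 0, 0],
    [0, 0, 0],
    [0, 0, 0],
    [0, 0, 0],
    [0, 0, 0],
    [0, 0, 0],
    [0, 0, 0],
  ],
  twist=[0, 0, 0, 0, 0, 0, 0, 0],
  grip=-1,
)

```text
time: 14.5
tool_pos: [0.5697, -0.0067, 0.0247]
tool_rot: [0.179, 3.135, 0.0]
force: [-0.4, -0.0, 5.1]
gripper_width: 0.0148
finger_force: 59.3
```

Request:
servo_tool(
  translation=[
    [0, 0, 6],
    [0, 0, 14],
    [0, 0, 16],
    [0, 0, 20],
    [0, 0, 20],
    [0, 0, 20],
    [0, 0, 20],
    [0, 0, 10],
  ],
  twist=[0, 0, 0, 0, 0, 0, 0, 0],
)

```text
time: 15.17
tool_pos: [0.5697, -0.0067, 0.1522]
tool_rot: [0.179, 3.134, 0.0]
force: [1.3, -0.7, -1.4]
gripper_width: 0.0147
finger_force: 58.5
```

Request:
servo_tool(
  translation=[
    [5, 15, 12],
    [9, 28, 14],
    [9, 30, 14],
    [9, 32, 14],
    [9, 32, 12],
    [9, 32, 10],
    [6, 25, 8],
    [4, 10, 4],
  ],
  twist=[0.01, 0.01, 0.006, 0, 0, 0, 0, 0],
)

```text
time: 15.83
tool_pos: [0.6294, 0.2009, 0.2376]
tool_rot: [-0.133, -3.138, -0.002]
force: [-0.4, 0.4, -2.3]
gripper_width: 0.0147
finger_force: 58.7
```

```bash
python3 - <<'E'
from h import *
print(r.state()['tool_pos']); p=shot('wrist'); save(p,'w5.png')
np.save('w5.npy',np.append(p['W'].ravel(),[p['f'],p['cx'],p['cy']])); find(p,'box')
E
```

```text
[0.62939107 0.20094833 0.23764938]
box 0.62 [0.506 0.241 0.035] [312.  35.]
```

View pics/w5.png

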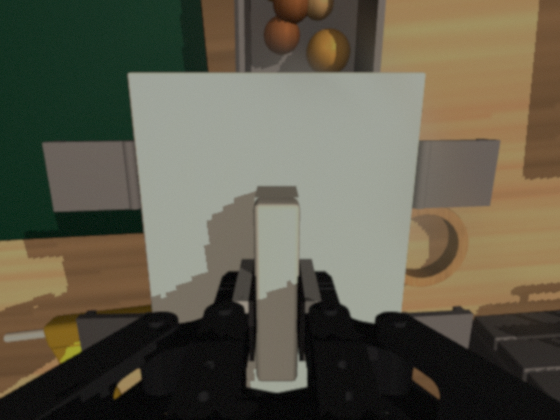

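The box is partly cut off at the top of the picture; back off and up a little to see its whole rim.

Request:
servo_tool(
  translation=[
    [5, 3, 9],
    [5, 3, 9],
    [5, 3, 9],
    [5, 3, 9],
    [5, 3, 9],
    [5, 3, 9],
    [5, 2, 9],
    [5, 2, 7],
  ],
  twist=[0, 0, 0, 0, 0, 0, 0, 0],
)

```text
time: 16.6
tool_pos: [0.6691, 0.2181, 0.3078]
tool_rot: [-0.14, -3.138, 0.001]
force: [-0.1, -0.4, -1.2]
gripper_width: 0.0148
finger_force: 58.7
```

Request:
servo_tool(
  translation=[
    [0, 0, 0],
    [0, 0, 0],
    [0, 0, 0],
    [0, 0, 0],
    [0, 0, 0],
    [0, 0, 0],
    [0, 0, 0],
    [0, 0, 0],
  ],
  twist=[0, 0, 0, 0, 0, 0, 0, 0],
)

```text
time: 17.27
tool_pos: [0.669, 0.2193, 0.3078]
tool_rot: [0.138, 3.139, -0.0]
force: [-0.1, -0.8, -2.1]
gripper_width: 0.0144
finger_force: 58.8
```

```bash
python3 - <<'E'
from h import *
s=r.state();print(s['tool_pos'],s['tool_rot']); p=shot('wrist'); save(p,'w6.png')
np.savez('w6.npz',W=p['W'],f=p['f'],cx=p['cx'],cy=p['cy']); find(p,'box')
c=p['image'][:150,180:430]; cv2.imwrite('pics/w6c.png',cv2.resize(c,(800,480),interpolation=cv2.INTER_CUBIC)[:,:,::-1])
E
```

```text
[0.6690258  0.21931826 0.30782273] [ 1.37788221e-01  3.13854726e+00 -5.07457585e-05]
box 0.89 [0.519 0.233 0.043] [277.  18.]
```

View pics/w6c.png

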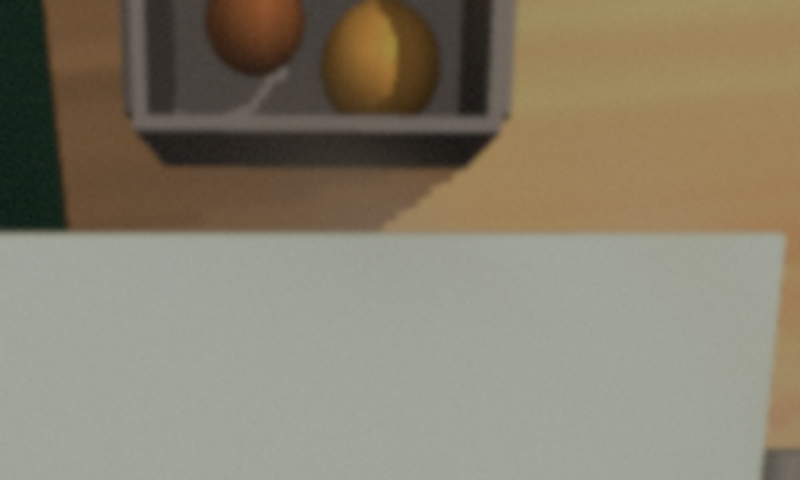

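The crop shows the +x end of the box's rim, its outer corners at about (222.5,41) and (337,41) in full-picture pixels, and the lid's front edge at row 73. I'll convert the numbers.

```bash
python3 - <<'E'
from h import *
z=np.load('w6.npz'); p={k:z[k] for k in z}; im=cv2.imread('pics/w6.png'); tcp=np.array([.669,.2193,.3078])
A=onz(p,222.5,41,.08);B=onz(p,336.9,41,.08);d=B-A
print(A,B,np.linalg.norm(d),'yaw',np.degrees(np.arctan2(d[1],d[0]))+0)
g=cv2.cvtColor(im,cv2.COLOR_BGR2GRAY).astype(int)
print('rows@280',g[28:60,280].tolist()); print('rows@240',g[28:60,240].tolist()); print('rows@320',g[28:60,320].tolist())
print('cols@34',g[34,212:232].tolist(),g[34,328:348].tolist())
print('cols@20',g[20,212:232].tolist(),g[20,328:348].tolist())
for c in(150,280,400): print('lid front',c,g[66:82,c].tolist())
for rr in(90,130): print('lid sides',rr,g[rr,100:170].tolist()[::2],g[rr,405:440].tolist()[::2])
# predicted pixels for nominal
for cx,cy in((.4705,.2395),(.4728,.2372),(.468,.2418)):
    c,s=np.cos(np.radians(-5)),np.sin(np.radians(-5))
    print([np.round(px(p,[cx+c*x-s*y,cy+s*x+c*y,.08]),1).tolist() for x,y in((.076,-.052),(.076,.052))])
E
```

```text
[0.54056052 0.18140429 0.08      ] [0.54955737 0.28442837 0.08      ] 0.1034161626208504 yaw 85.00916068552974
rows@280 [63, 65, 65, 68, 68, 68, 70, 78, 91, 97, 98, 97, 86, 65, 52, 47, 48, 48, 48, 50, 47, 48, 51, 57, 70, 78, 84, 86, 86, 87, 90, 90]
rows@240 [67, 67, 69, 67, 69, 66, 69, 79, 91, 98, 100, 96, 76, 55, 38, 35, 36, 32, 36, 35, 35, 38, 35, 50, 66, 78, 80, 79, 80, 82, 81, 81]
rows@320 [64, 63, 62, 65, 63, 64, 64, 73, 86, 97, 101, 100, 91, 66, 43, 28, 24, 28, 30, 28, 30, 29, 30, 43, 59, 78, 91, 98, 108, 125, 130, 134]
cols@34 [81, 83, 83, 80, 84, 80, 75, 68, 71, 82, 95, 99, 98, 89, 70, 58, 53, 52, 53, 52] [34, 34, 35, 50, 72, 94, 101, 101, 102, 98, 105, 115, 131, 137, 138, 140, 136, 135, 137, 136]
cols@20 [88, 87, 89, 86, 86, 82, 76, 72, 79, 91, 100, 100, 95, 78, 62, 49, 47, 46, 48, 47] [30, 32, 35, 38, 54, 78, 96, 101, 102, 103, 104, 109, 119, 129, 134, 134, 134, 133, 134, 134]
lid front 150 [41, 40, 40, 38, 43, 64, 101, 138, 156, 161, 162, 162, 162, 160, 162, 162]
lid front 280 [94, 96, 95, 92, 95, 98, 120, 142, 155, 156, 157, 158, 158, 157, 158, 158]
lid front 400 [134, 133, 133, 131, 133, 135, 141, 151, 156, 158, 157, 160, 158, 159, 158, 161]
lid sides 90 [38, 38, 38, 39, 39, 36, 39, 40, 36, 40, 39, 39, 39, 37, 69, 142, 162, 162, 162, 162, 162, 162, 161, 162, 162, 161, 162, 162, 161, 162, 162, 161, 161, 163, 161] [159, 160, 159, 159, 160, 160, 160, 160, 159, 148, 130, 132, 131, 131, 128, 128, 129, 129]
lid sides 130 [37, 35, 35, 32, 37, 35, 36, 36, 35, 38, 37, 39, 35, 35, 35, 39, 62, 139, 162, 161, 162, 163, 160, 162, 162, 162, 161, 162, 160, 163, 162, 163, 163, 160, 161] [161, 160, 160, 159, 159, 159, 158, 146, 129, 129, 131, 131, 133, 135, 133, 133, 132, 133]
[[222.3, 42.4], [337.2, 42.4]]
[[220.1, 45.4], [334.8, 45.4]]
[[224.5, 39.1], [339.7, 39.2]]
```

```bash
python3 - <<'E'
from h import *
z=np.load('w6.npz'); p={k:z[k] for k in z}; tcp=np.array([.669,.2193,.3078])
for h in(-.004,-.006,-.008,-.010):
    Z=tcp[2]+h
    L=onz(p,128.8,90,Z);L2=onz(p,132.6,130,Z);R=onz(p,423.3,90,Z);R2=onz(p,420,130,Z); F=onz(p,150,72.1,Z);F2=onz(p,400,72.2,Z)
    u=F2-F;u/=np.linalg.norm(u); yaw=np.degrees(np.arctan2(u[1],u[0]))-90
    n=np.array([np.cos(np.radians(yaw)),np.sin(np.radians(yaw))]); t=np.array([-n[1],n[0]])
    M=(L+R+L2+R2)/4; f=(F+F2)/2
    # centre offset: along n: front is at -80mm ; along t: mid of sides
    print(h,'width',np.dot(R-L,u).round(4),'yaw',yaw.round(2),'off n',(np.dot(f[:2]-tcp[:2],n)+.080).round(4),'off t',np.dot(M[:2]-tcp[:2],t).round(4))
E
```

```text
-0.004 width 0.109 yaw -5.02 off n -0.0016 off t -0.0006
-0.006 width 0.1105 yaw -5.02 off n -0.0017 off t -0.0006
-0.008 width 0.112 yaw -5.02 off n -0.0019 off t -0.0006
-0.01 width 0.1135 yaw -5.02 off n -0.002 off t -0.0006
```

Request:
servo_tool(
  translation=[
    [-14, 2, -5],
    [-28, 3, -20],
    [-30, 3, -26],
    [-30, 3, -26],
    [-30, 3, -26],
    [-30, 3, -26],
    [-23, 2, -26],
    [-12, 2, -22],
  ],
  twist=[0, 0, 0, 0, 0, 0, 0, 0],
)

```text
time: 18.03
tool_pos: [0.4688, 0.2399, 0.1295]
tool_rot: [-0.136, -3.137, 0.001]
force: [0.6, 0.4, -2.4]
gripper_width: 0.0147
finger_force: 58.8
```

Request:
servo_tool(
  translation=[
    [0, 0, 0],
    [0, 0, 0],
    [0, 0, -3],
    [0, 0, -3],
    [0, 0, -3],
    [0, 0, -3],
    [0, 0, -2],
    [0, 0, 0],
  ],
  twist=[0, 0, 0, 0, 0, 0, 0, 0],
)

```text
time: 18.7
tool_pos: [0.4723, 0.2402, 0.1163]
tool_rot: [-0.138, -3.138, 0.001]
force: [-0.0, -0.7, -1.7]
gripper_width: 0.0148
finger_force: 58.8
```

```bash
python3 - <<'E'
from h import *
for i in range(6):
    s=r.state();vision.get_image('side');print(s['tool_pos'].round(4),s['force'].round(1),s['moment'].round(2))
E
```

```text
[0.4723 0.2402 0.1163] [-0.  -0.7 -1.7] [0.06 0.01 0.03]
[0.4722 0.2402 0.1165] [ 0.5  0.2 -1.6] [ 0.02 -0.01  0.04]
[0.4722 0.2403 0.1167] [-1.4 -0.2 -1.9] [0.05 0.01 0.04]
[0.4723 0.2403 0.1169] [ 0.1 -0.6 -1.7] [-0.    0.    0.01]
[0.4723 0.2404 0.1169] [ 0.8  0.1 -1.7] [-0.04 -0.01  0.04]
[0.4723 0.2404 0.1169] [-0.5 -0.1 -1.2] [ 0.05 -0.02  0.01]
```

Request:
servo_tool(
  translation=[
    [-0.7, -0.4, -3],
    [0, 0, -3],
    [0, 0, -3],
    [0, 0, -2],
    [0, 0, -2],
    [0, 0, -1],
    [0, 0, -1],
    [0, 0, -1],
  ],
  twist=[0, 0, 0, 0, 0, 0, 0, 0],
)

```text
time: 19.67
tool_pos: [0.4715, 0.2399, 0.1007]
tool_rot: [0.138, 3.139, 0.0]
force: [0.4, -1.2, -1.3]
gripper_width: 0.0149
finger_force: 58.8
```

Request:
servo_tool(
  translation=[
    [0, 0, 0],
    [0, 0, -1],
    [0, 0, -1],
    [0, 0, -1],
    [0, 0, 0],
    [0, 0, 0],
    [0, 0, 0],
    [0, 0, 0],
  ],
  twist=[0, 0, 0, 0, 0, 0, 0, 0],
)

```text
time: 20.33
tool_pos: [0.4715, 0.24, 0.0979]
tool_rot: [0.138, 3.138, 0.0]
force: [0.3, 0.6, -1.2]
gripper_width: 0.0149
finger_force: 58.8
```

Request:
servo_tool(
  translation=[
    [0, 0, -0.5],
    [0, 0, -0.5],
    [0, 0, -0.5],
    [0, 0, -0.5],
    [0, 0, -0.5],
    [0, 0, -0.5],
    [0, 0, 0],
    [0, 0, 0],
  ],
  twist=[0, 0, 0, 0, 0, 0, 0, 0],
)

```text
time: 21.0
tool_pos: [0.4715, 0.2399, 0.0957]
tool_rot: [0.138, 3.138, 0.001]
force: [-3.2, -0.7, 5.6]
gripper_width: 0.0148
finger_force: 59.8
```

Request:
servo_tool(
  translation=[
    [0, 0, -0.5],
    [0, 0, -0.5],
    [0, 0, -0.5],
    [0, 0, -0.5],
    [0, 0, 0],
    [0, 0, 0],
    [0, 0, 0],
    [0, 0, 0],
  ],
  twist=[0, 0, 0, 0, 0, 0, 0, 0],
)

```text
time: 21.67
tool_pos: [0.4715, 0.24, 0.0956]
tool_rot: [0.138, 3.137, 0.002]
force: [-7.2, -3.6, 18.5]
gripper_width: 0.0147
finger_force: 61.5
```

Request:
servo_tool(
  translation=[
    [0, 0, 0.5],
    [0, 0, 0.5],
    [0, 0, 0],
    [0, 0, 0],
    [0, 0, 0],
    [0, 0, 0],
    [0, 0, 0],
    [0, 0, 0],
  ],
  twist=[0, 0, 0, 0, 0, 0, 0, 0],
  grip=0.1,
)

```text
time: 22.33
tool_pos: [0.4714, 0.2399, 0.0936]
tool_rot: [-0.138, -3.138, 0.0]
force: [0.1, -0.3, -0.6]
gripper_width: 0.0472
finger_force: 0.0
```

Request:
servo_tool(
  translation=[
    [0, 0, 8],
    [0, 0, 10],
    [0, 0, 15],
    [0, 0, 15],
    [0, 0, 15],
    [0, 0, 15],
    [0, 0, 10],
    [0, 0, 5],
  ],
  twist=[0, 0, 0, 0, -0.12, -0.12, -0.12, -0.12],
)

```text
time: 23.0
tool_pos: [0.4722, 0.2404, 0.1899]
tool_rot: [0.888, 3.011, 0.004]
force: [0.6, -0.3, -0.6]
gripper_width: 0.0466
finger_force: 0.0
```

```bash
python3 - <<'E'
from h import *
s=r.state();print(s['tool_pos'],s['force'])
for n in('side','scene'):
    p=shot(n)
    for t in('lid','clip1'):
        for d in vision.search_frame(t,p)[:8]:
            X=w(p,d['point'])
            if X[1]>.1: print(n,t,round(d['conf'],2),X.round(3))
    for d in vision.masks_of('lid',p):
        v,u=np.nonzero(d['region']); X=onz(p,u.mean(),v.mean(),.086)
        if X[1]>.1:
            R=cv2.minAreaRect(np.array([onz(p,a,b,.086)[:2] for a,b in zip(u,v)],np.float32)); print(n,'mask',d['conf'],R)
E
```

```text
[0.47224016 0.24035395 0.18986339] [ 0.6499234  -0.30628585 -0.57538743]
side lid 0.95 [0.466 0.249 0.082]
side clip1 0.66 [0.517 0.312 0.083]
side clip1 0.65 [0.421 0.167 0.084]
side clip1 0.61 [0.441 0.321 0.08 ]
side mask 0.96 ((0.4692240059375763, 0.24241945147514343), (0.18925954401493073, 0.16270430386066437), 85.5114517211914)
side mask 0.17 ((0.4771859645843506, 0.31324654817581177), (0.028440440073609352, 0.14397485554218292), 85.24054718017578)
scene lid 0.8 [0.476 0.235 0.088]
scene clip1 0.62 [0.437 0.325 0.083]
scene clip1 0.52 [0.519 0.312 0.084]
scene clip1 0.42 [0.505 0.166 0.083]
scene clip1 0.39 [0.426 0.169 0.087]
scene mask 0.69 ((0.46933090686798096, 0.24061663448810577), (0.184457466006279, 0.16357043385505676), 84.60543060302734)
```

Request:
servo_tool(
  translation=[
    [0, 6, 0],
    [1, 12, 0],
    [1, 12, 0],
    [1, 12, 0],
    [1, 12, 0],
    [1, 12, 0],
    [0, 12, 0],
    [0, 5, 0],
  ],
  twist=[-0.12, -0.12, -0.12, -0.12, -0.12, -0.12, -0.12, -0.12],
  grip=0.55,
)

```text
time: 24.07
tool_pos: [0.4763, 0.3241, 0.1861]
tool_rot: [-2.177, -2.264, 0.001]
force: [-1.4, -0.7, -0.3]
gripper_width: 0.0663
finger_force: 0.0
```

Request:
servo_tool(
  translation=[
    [0, 0, 0],
    [0, 0, -15],
    [0, 0, -15],
    [0, 0, -15],
    [0, 0, -15],
    [0, 0, -10],
    [0, 0, -5],
    [0, 0, 0],
  ],
  twist=[-0.12, -0.004, 0, 0, 0, 0, 0, 0],
)

```text
time: 24.73
tool_pos: [0.4758, 0.3225, 0.1104]
tool_rot: [-2.309, -2.13, 0.004]
force: [0.1, -0.3, 0.0]
gripper_width: 0.0658
finger_force: 0.0
```

```bash
python3 - <<'E'
from h import *
s=r.state();t=s['tool_rot'];print(s['tool_pos'],s['force'],s['gripper_width'],2*np.degrees(np.arctan2(t[1],t[0]))-90)
E
```

```text
[0.47578704 0.32246756 0.11043288] [ 0.1127486  -0.30339085  0.02625042] 0.06580338614322964 -364.6193206813069
```

Request:
servo_tool(
  translation=[
    [1, 1, -8],
    [0, 0, -8],
    [0, 0, -8],
    [0, 0, -8],
    [0, 0, -8],
    [0, 0, -8],
    [0, 0, -4],
    [0, 0, 0],
  ],
  twist=[-0.007, 0, 0, 0, 0, 0, 0, 0],
)

```text
time: 25.4
tool_pos: [0.4771, 0.324, 0.0587]
tool_rot: [-2.316, -2.121, 0.001]
force: [0.4, 1.6, 1.8]
gripper_width: 0.0665
finger_force: 1.4
```

Request:
servo_tool(
  translation=[
    [0, 0, -3],
    [0, 0, -3],
    [0, 0, -3],
    [0, 0, -3],
    [0, 0, 0],
    [0, 0, 0],
    [0, 0, 0],
    [0, 0, 0],
  ],
  twist=[0, 0, 0, 0, 0, 0, 0, 0],
)

```text
time: 26.07
tool_pos: [0.4774, 0.324, 0.0479]
tool_rot: [-2.317, -2.122, -0.0]
force: [-0.3, 1.1, 3.3]
gripper_width: 0.066
finger_force: 0.9
```

Request:
servo_tool(
  translation=[
    [0, -2, 0],
    [0, -2, 0],
    [-0.5, -2, 0],
    [0, -1.5, 0],
    [-0.5, -1.5, 0],
    [0, -1, 0],
    [0, 0, 0],
    [0, 0, 0],
  ],
  twist=[0, 0, 0, 0, 0, 0, 0, 0],
)

```text
time: 26.73
tool_pos: [0.4764, 0.3136, 0.0476]
tool_rot: [2.317, 2.121, -0.001]
force: [0.7, -0.2, -0.7]
gripper_width: 0.0663
finger_force: 0.4
```

Request:
servo_tool(
  translation=[
    [0, -0.5, 0],
    [0, -0.5, 0],
    [0, -0.5, 0],
    [0, -0.5, 0],
    [0, 0, 0],
    [0, 0, 0],
    [0, 0, 0],
    [0, 0, 0],
  ],
  twist=[0, 0, 0, 0, 0, 0, 0, 0],
)

```text
time: 27.4
tool_pos: [0.4764, 0.3119, 0.0478]
tool_rot: [2.317, 2.122, -0.0]
force: [0.3, 1.5, -0.2]
gripper_width: 0.066
finger_force: 0.7
```

Request:
servo_tool(
  translation=[
    [0, -0.5, 0],
    [0, -0.5, 0],
    [0, -0.5, 0],
    [0, -0.5, 0],
    [0, 0, 0],
    [0, 0, 0],
    [0, 0, 0],
    [0, 0, 0],
  ],
  twist=[0, 0, 0, 0, 0, 0, 0, 0],
)

```text
time: 28.07
tool_pos: [0.4764, 0.3111, 0.0481]
tool_rot: [-2.315, -2.121, -0.003]
force: [-0.0, 7.1, -1.3]
gripper_width: 0.0661
finger_force: 3.2
```

Request:
servo_tool(
  translation=[
    [0, -0.5, 0],
    [0, -0.5, 0],
    [0, -0.5, 0],
    [0, -0.5, 0],
    [0, 0, 0],
    [0, 0, 0],
    [0, 0, 0],
    [0, 0, 0],
  ],
  twist=[0, 0, 0, 0, 0, 0, 0, 0],
)

```text
time: 28.73
tool_pos: [0.4764, 0.311, 0.0485]
tool_rot: [-2.312, -2.12, -0.007]
force: [-1.6, 12.3, -0.9]
gripper_width: 0.066
finger_force: 6.3
```

Request:
servo_tool(
  translation=[
    [0, -0.8, 0],
    [0, -0.8, 0],
    [0, 0, 0],
    [0, 0, 0],
    [0, 8, 0],
    [0, 9, 10],
    [0, 0, 30],
    [0, 0, 30],
  ],
  twist=[0, 0, 0, 0, 0, 0, 0, 0],
)

```text
time: 29.4
tool_pos: [0.475, 0.3224, 0.1169]
tool_rot: [2.316, 2.122, -0.008]
force: [0.8, 0.1, 0.9]
gripper_width: 0.0663
finger_force: 0.0
```

Request:
servo_tool(
  translation=[
    [0, 0, 30],
    [0, -10, 10],
    [-2, -28, 0],
    [-3, -32, 0],
    [-3, -32, 0],
    [-3, -32, 0],
    [-2, -25, 0],
    [-1, -9, 0],
  ],
  twist=[0, 0, 0, 0, 0, 0, 0, 0],
)

```text
time: 30.07
tool_pos: [0.4612, 0.1519, 0.1574]
tool_rot: [2.319, 2.118, -0.004]
force: [-0.0, 0.7, -0.5]
gripper_width: 0.0664
finger_force: 0.0
```

```bash
python3 - <<'E'
from h import *
s=r.state();t=s['tool_rot'];print(s['tool_pos'],s['force'],s['gripper_width'],2*np.degrees(np.arctan2(t[1],t[0]))-90)
for n in('side','scene'):
    p=shot(n)
    for t in('clip1',):
        for d in vision.search_frame(t,p)[:8]:
            X=w(p,d['point'])
            if X[1]>.1: print(n,t,round(d['conf'],2),X.round(3))
    for d in vision.masks_of('lid',p)[:4]:
        v,u=np.nonzero(d['region']); X=onz(p,u.mean(),v.mean(),.086)
        if X[1]>.1:
            Q=np.array([onz(p,a,b,.083)[:2] for a,b in zip(u,v)])-[.4698,.2395]; c,s_=np.cos(np.radians(5)),np.sin(np.radians(5))
            Y=Q@[s_,c]; Xb=Q@[c,-s_]; print(n,d['conf'],'box y range',Y.min(),Y.max(),'x',Xb.min(),Xb.max())
E
```

```text
[0.46118028 0.15187573 0.15741919] [-0.01488092  0.74583454 -0.53025413] 0.06643649120875039 -5.205543948731901
side clip1 0.68 [0.419 0.168 0.086]
side clip1 0.55 [0.472 0.292 0.03 ]
side clip1 0.52 [0.504 0.159 0.085]
side clip1 0.44 [0.438 0.308 0.072]
side 0.69 box y range -0.09431571475952642 0.07610090162300957 x -0.07990814522306683 0.08361889418929762
scene clip1 0.61 [0.504 0.16  0.083]
scene clip1 0.47 [0.43  0.168 0.085]
scene 0.88 box y range -0.092232188780909 0.062489805886968564 x -0.08354814398242479 0.08237540753605212
```

Request:
servo_tool(
  translation=[
    [0, 0, 0],
    [0, 0, -15],
    [0, 0, -16],
    [0, 0, -15],
    [0, 0, -8],
    [0, 0, -8],
    [0, 0, -8],
    [0, 0, -8],
  ],
  twist=[0, 0, 0, 0, 0, 0, 0, 0],
)

```text
time: 31.03
tool_pos: [0.4628, 0.1557, 0.0796]
tool_rot: [2.316, 2.122, 0.001]
force: [-0.4, -0.3, 1.5]
gripper_width: 0.0661
finger_force: 0.5
```

Request:
servo_tool(
  translation=[
    [0, 0, -8],
    [0, 0, -8],
    [0, 0, -6],
    [0, 0, -6],
    [0, 0, -4],
    [0, 0, 0],
    [0, 0, 0],
    [0, 0, 0],
  ],
  twist=[0, 0, 0, 0, 0, 0, 0, 0],
)

```text
time: 31.7
tool_pos: [0.4623, 0.1554, 0.0477]
tool_rot: [-2.317, -2.121, 0.0]
force: [-0.2, -0.6, -0.1]
gripper_width: 0.066
finger_force: 0.1
```

Request:
servo_tool(
  translation=[
    [0, 2, 0],
    [0.5, 2, 0],
    [0, 2, 0],
    [0.5, 1.5, 0],
    [0, 1.5, 0],
    [0, 1, 0],
    [0, 1, 0],
    [0, 0, 0],
  ],
  twist=[0, 0, 0, 0, 0, 0, 0, 0],
)

```text
time: 32.37
tool_pos: [0.4635, 0.1665, 0.0478]
tool_rot: [-2.317, -2.122, -0.0]
force: [1.7, -0.7, -0.1]
gripper_width: 0.0663
finger_force: 0.3
```

Request:
servo_tool(
  translation=[
    [0, 0.5, 0],
    [0, 0.5, 0],
    [0, 0.5, 0],
    [0, 0.5, 0],
    [0, 0.5, 0],
    [0, 0.5, 0],
    [0, 0, 0],
    [0, 0, 0],
  ],
  twist=[0, 0, 0, 0, 0, 0, 0, 0],
)

```text
time: 33.03
tool_pos: [0.4635, 0.1679, 0.0477]
tool_rot: [2.317, 2.118, -0.003]
force: [0.5, -8.3, -0.6]
gripper_width: 0.0663
finger_force: 4.0
```

Request:
servo_tool(
  translation=[
    [0, 0.8, 0],
    [0, 0.8, 0],
    [0, 0.5, 0],
    [0, 0.5, 0],
    [0, 0, 0],
    [0, 0, 0],
    [0, 0, 0],
    [0, 0, 0],
  ],
  twist=[0, 0, 0, 0, 0, 0, 0, 0],
)

```text
time: 33.7
tool_pos: [0.4635, 0.1681, 0.0477]
tool_rot: [2.315, 2.114, -0.008]
force: [1.2, -18.4, 1.3]
gripper_width: 0.0661
finger_force: 9.0
```

Request:
servo_tool(
  translation=[
    [0, -8, 0],
    [0, -10, 10],
    [0, 0, 25],
    [0, 0, 30],
    [0, 0, 30],
    [0, -20, 30],
    [0, -30, 20],
    [0, -30, 10],
  ],
  twist=[0, 0, 0, 0, 0, 0, 0, 0],
)

```text
time: 34.37
tool_pos: [0.4646, 0.074, 0.2072]
tool_rot: [2.313, 2.123, 0.009]
force: [0.7, -0.0, -0.5]
gripper_width: 0.0664
finger_force: 0.0
```

Request:
servo_tool(
  translation=[
    [-5, -20, 10],
    [-5, -20, 10],
    [-5, -20, 10],
    [-5, -20, 10],
    [0, -20, 0],
    [0, -10, 0],
    [0, 0, 0],
    [0, 0, 0],
  ],
  twist=[0, 0, 0, 0, 0, 0, 0, 0],
)

```text
time: 35.03
tool_pos: [0.4434, -0.036, 0.2429]
tool_rot: [-2.318, -2.12, -0.001]
force: [-0.6, 0.2, -0.3]
gripper_width: 0.0662
finger_force: 0.0
```

```bash
python3 - <<'E'
from h import *
s=r.state();print(s['tool_pos'],s['time'])
c,s_=np.cos(np.radians(5)),np.sin(np.radians(5))
for n in('side','scene','wrist'):
    p=shot(n)
    if n=='wrist':save(p,'end.png')
    for t in('clip1','handle'):
        for d in vision.search_frame(t,p)[:8]:
            X=w(p,d['point'])
            if X[1]>.1: print(n,t,round(d['conf'],2),X.round(3),'box y',((X[:2]-[.4698,.2395])@[s_,c]).round(4))
    for d in vision.masks_of('lid',p)[:4]:
        v,u=np.nonzero(d['region']); X=onz(p,u.mean(),v.mean(),.086)
        if X[1]>.1:
            for zz in(.086,.055):
                Q=np.array([onz(p,a,b,zz)[:2] for a,b in zip(u,v)])-[.4698,.2395]
                Y=Q@[s_,c]; Xb=Q@[c,-s_]; print(n,d['conf'],zz,'box y',Y.min().round(4),Y.max().round(4),'x',Xb.min().round(4),Xb.max().round(4))
E
```

```text
[ 0.44337869 -0.03599042  0.24291415] 35.0333
side clip1 0.52 [0.513 0.302 0.07 ] box y 0.0657
side clip1 0.47 [0.438 0.308 0.073] box y 0.0659
side handle 0.82 [0.473 0.251 0.087] box y 0.0122
side 0.86 0.086 box y -0.0586 0.0803 x -0.0796 0.0805
side 0.86 0.055 box y -0.0764 0.0674 x -0.0829 0.0827
scene clip1 0.54 [0.506 0.179 0.072] box y -0.0567
scene clip1 0.4 [0.427 0.186 0.071] box y -0.0567
scene handle 0.96 [0.476 0.232 0.085] box y -0.0069
scene handle 0.6 [0.688 0.353 0.023] box y 0.132
scene 0.83 0.086 box y -0.0829 0.0706 x -0.0826 0.0833
scene 0.83 0.055 box y -0.0598 0.0984 x -0.1056 0.0654
```

```bash
python3 - <<'E'
from h import *
c,s_=np.cos(np.radians(5)),np.sin(np.radians(5))
def wp(x,y,z): return [.4698+c*x+s_*y,.2395-s_*x+c*y,z]
for n,sg in(('side',1),('scene',-1)):
    p=shot(n); m=vision.masks_of('lid',p); m=[d for d in m if onz(p,*np.argwhere(d['region']).mean(0)[::-1],.086)[1]>.1][0]['region']
    for x in(.04,-.04):
        o=[]
        for a in(0,.1,.2,.3): # end of outer face
            o.append(px(p,wp(x,sg*(.060+.002*np.cos(a)+.032*np.sin(a)),.083-.032*np.cos(a)+.002*np.sin(a))))
        u=int(round(o[0][0])); col=[np.nonzero(m[:,k])[0].max() for k in(u-2,u,u+2)]
        print(n,x,'pred rows',[round(q[1],1) for q in o],'col',u,'mask bottom',col,'gray',p['image'][int(o[0][1])-7:int(o[0][1])+9,u].sum(1).tolist())
E
```

```text
side 0.04 pred rows [np.float64(341.0), np.float64(342.3), np.float64(343.5), np.float64(344.5)] col 291 mask bottom [np.int64(342), np.int64(342), np.int64(343)] gray [309, 312, 298, 182, 195, 198, 196, 198, 189, 187, 191, 221, 346, 411, 412, 414]
side -0.04 pred rows [np.float64(346.0), np.float64(347.3), np.float64(348.5), np.float64(349.6)] col 325 mask bottom [np.int64(347), np.int64(347), np.int64(347)] gray [328, 315, 311, 192, 190, 185, 194, 189, 197, 196, 191, 216, 300, 411, 406, 409]
scene 0.04 pred rows [np.float64(172.4), np.float64(172.8), np.float64(173.1), np.float64(173.4)] col 310 mask bottom [np.int64(163), np.int64(171), np.int64(172)] gray [183, 140, 132, 135, 135, 133, 133, 129, 129, 128, 129, 125, 133, 155, 209, 268]
scene -0.04 pred rows [np.float64(160.3), np.float64(160.7), np.float64(161.0), np.float64(161.3)] col 294 mask bottom [np.int64(157), np.int64(159), np.int64(160)] gray [216, 153, 136, 133, 131, 136, 131, 127, 133, 127, 132, 131, 134, 153, 196, 245]
```

```bash
python3 -c "
from h import *
print(r.job_done())"
```

```text
the job is handed in; nothing more can be done
None
```

I laid the white lid on the mat handle up, set it fully on the box by its handle with the clips out, pressed all four clips to a firm stop, and handed the job in at about 35 s; camera checks showed the clips closed to within about a pixel, and nothing else on the bench was touched.

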